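Take the worn drive coupling off a blender, whichever way its thread runs

TASK

The drive coupling of this blender is worn and has to come off: lift the jug by its handle off the motor base, set it down gently and upright on the clear part of the chopping board, and let go of it. Makers cut the coupling's thread right-handed or left-handed, so try loosening the ribbed black coupling both ways until you find the way that frees it, unscrew it by turning, and lift it off straight up. Finish while still holding the coupling in the gripper, still and clear in the air, at least 5 cm above where it sat; leave the jug standing, and the lemon, garlic, pepper mill and salt shaker where they are.

Things in the scene. Friction and masses are not known exactly. Their poses are not given: they have to be found in the camera images.
- base: grey round blender motor base, 166 mm across, 91 mm high, fixed. Origin at the centre of its underside, z up, black speed dial on its -x side. Its top is a flat jug seat 85 mm up inside a lip (inner radius 54, outer 60, top at 91 mm); in the seat's middle a well (radius 27 mm, floor at 60 mm) holds the threaded drive spindle that carries the coupling.
- jug: blender jug, 0.3 to 0.45 kg, 180 mm high: grey hollow collar (radius 50, height 46 mm) as its foot, clear wall widening to radius 60 mm at the open rim, black D-shaped handle on its +x side. Origin at the centre of its underside, z up. It rests loosely on the seat inside the lip (4 mm play), over the coupling; it comes off straight up and is clear after 40 mm.
- jug_grip (a point): middle of the jug handle's level upper bar, at (78, 0, 164) mm in the jug's frame; axes as the jug's. The bar runs along x from the jug wall (x 57) to x 104, is 16 mm wide (y) and 20 mm high (its top 174 mm above the jug's foot, rim at 180 mm); nothing is beside it and 80 mm is open below it. Pinch it across y from above.
- coupling: ribbed black drive coupling on the base's axis, hidden under the jug at first: a round cap, 44 mm diameter, 56 mm high, 60 g, six teeth on top. Origin at the centre of its lower edge, 62 mm above the base's origin when screwed on; z up; its x axis then lies along the base's x axis (within 0.05 rad). Its upper 27 mm stands above the base's lip and is free to grip, fingertips above the lip.
- coupling_top (a point): centre of the coupling's top, 118 mm above the worktop when screwed on; axes as the coupling's. The thread is right- or left-handed at random. Turned the tightening way it stops at about 0.1 rad and then slips in the fingers; loosening, it turns easily, comes free about 1.05 rad from the start, stops at about 1.45: aim for 1.25. Until free it rises under 3 mm; raised 30 mm it clears the lip.
- board: wooden chopping board, 240 mm (its x) by 340 mm (its y), 20 mm thick, fixed, to the right of the blender. Origin at the centre of its underside, z up. The lemon and garlic lie along its -y end (about y -100 to -160 mm); the rest, about y -60 to +170 mm, is clear for the jug.
- lemon: yellow lemon, 78x55x56 mm, on the -y end of the board; bystander. Origin at its underside.
- garlic: garlic bulb, 60x60x59 mm, on the -y end of the board; bystander. Origin at its underside.
- pepper_mill: wooden pepper mill, 58 mm across, 170 mm high, behind the blender; bystander. Origin at the centre of its foot.
- salt_shaker: glass salt shaker, 45 mm across, 81 mm high, behind the blender; bystander. Origin at the centre of its foot.

How it is judged (in metres and radians):
On the way, in this order (a step that is already met when the one before it is completed fails the run):
1. the jug, held by the gripper, has been lifted clear of the motor base (z of jug in the frame of base above 0.12 m and contact force between the fingers and jug above 1 N), for 0.1 s.
2. the jug has been lowered onto the board in the grip, not dropped (x of jug in the frame of board between -0.072 and 0.072 m and y of jug in the frame of board between -0.122 and 0.122 m and z of jug in the frame of board below 0.027 m and angle between jug's own z axis and vertical below 0.15 rad and contact force between the fingers and jug above 0.5 N), for 0.04 s.
3. the jug has been let go and stands upright and still on the board (x of jug in the frame of board between -0.072 and 0.072 m and y of jug in the frame of board between -0.122 and 0.122 m and z of jug in the frame of board below 0.027 m and angle between jug's own z axis and vertical below 0.06 rad and contact force between the fingers and jug below 0.1 N and linear speed of jug below 0.03 m/s), for 0.2 s.
4. the coupling has been unscrewed: turned over 0.95 rad away from its tight position while still on its spindle (angle between the x axis of coupling and the x axis of base, either way round above 0.95 rad and z of coupling in the frame of base below 0.072 m and horizontal distance between coupling and base below 0.006 m), for 0.06 s.
At the end, for the whole second after the job is handed in: The fingers alone hold the coupling, still, at least 45 mm above where it sat; the jug stands upright (within 0.06 rad), still and untouched, with its whole foot on the board (centre within 72 mm in the board's x and 122 mm in its y of the board's centre) (z of coupling in the frame of base above 0.107 m and contact force between the fingers and coupling above 2 N and contact force between coupling and base below 0.2 N and contact force between each of coupling, the fingers, the arm and jug below 0.2 N and contact force between coupling and board below 0.2 N and linear speed of coupling below 0.04 m/s and x of jug in the frame of board between -0.072 and 0.072 m and y of jug in the frame of board between -0.122 and 0.122 m and z of jug in the frame of board below 0.027 m and angle between jug's own z axis and vertical below 0.06 rad and linear speed of jug below 0.02 m/s); the arm keeps its last pose, push and grip.
It fails at once if the jug is tipped by more than 0.6 rad (angle between jug's own z axis and vertical above 0.6 rad).
It fails at once if the lemon, garlic, pepper mill or salt shaker is moved by more than 3 cm (distance of any of lemon, garlic, pepper_mill, salt_shaker from where it was at the start of the episode above 0.03 m).
It also fails if it takes over 58 s, if anything falls off the work surface, if the arm or the gripper's body presses on something with over 40 N, if the wrist force passes 120 N, or if a joint passes its speed limit or range.

ROBOT

A 6-joint arm with a two-finger parallel gripper is mounted at the origin on a cart in front of the work surface, level with it; the furniture and walls round the work are solid. World frame = base frame: x ahead of the robot, y to its left, z up, the work surface at z = 0. Lengths are in m, angles in degrees, forces in N, time in s.
With the tool pointing down it reaches from about 0.3 to 0.75 m from the base axis. Payload 8.5 kg.
Tool frame: the origin (TCP) lies on the centre line of the jaws, within the pads' length; the fingertips stand tips_ahead ahead of it and the grasp point (between the pads) lies 3 mm ahead of it (tips_ahead is the distance from the TCP to the fingertips, in m); z points along the fingers, y is the line along which they close (so a half turn about z gives the same grasp; the last joint's range is limited). The gripper opens to 85 mm and grips with 20 to 120 N. Pads are 22 mm wide; open, the fingers measure 114 mm over their backs; the gripper's body (76 mm by 85 mm) begins 54 mm behind the grasp point. The pads swing forward as they close: fully open they stand 13 mm farther back than shut.
Start: joints at [58.425, 21.807, 74.336, -0, 83.858, -12.336], TCP at [0.181, 0.519, 0.253] pointing down, gripper open.
Joint ranges: [-178.18, 178.18], [-50.72, 133.34], [12.68, 142.11], [-81.47, 261.47], [9.98, 163.14], [-165.26, 165.26]. Speed limits (degrees/s): [136.94, 136.94, 180, 180, 180, 180].

INTERFACE

Orientations are given as a 3x3 rotation matrix whose columns are the frame's x, y, z axes.
In Python, from rig import observe, get_image, close_job, tips_ahead gives the robot as it stands.
- The arm moves only by the shell command python3 -m creep [FORCE], which reads ROWS from standard input. ROWS is a JSON list of rows, 1 to 10 of them, each written [[dx, dy, dz], turn, opening]: dx, dy, dz in m, then a turn about the tool's z in degrees, then the finger opening in m; each row shifts and turns the commanded pose from where the row before left it, along the tool's axes as they then stand; what a row does not reach is not made up. A row lasts 1/10 s, in which the tool goes at most 0.05 m and 8.59 degrees, less where a joint would pass 70% of its speed; a pose out of reach is approached as far as the arm can. The fingers move at their own pace and stop on an object; FORCE is the grip in N (left out, the last holds). Time passes only in rows, so rows that do not move let the fingers close. It prints the time, the measured TCP pose, the force, the opening and the grip force at its end. Input that does not fit is refused with a message, and nothing moves.
- observe(): the state, without advancing time (a new reading comes with each control period).
- get_image(name): name is "scene" or "top"; returns a dict with "pixels" (384x512x3 uint8, red, green, blue), "depth" (384x512 float32, m along the optical axis (not along the pixel's ray), 0 where there is no reading), "K" (3x3 intrinsics, pixels), "extrinsics" (4x4, takes a point from world to camera coordinates). Camera axes: x right, y down, z forward; pixel columns grow to the right and rows downward; lengths in m; the calibration is good to about 2 mm. A picture is of the moment at which its call begins.
- close_job(): hands the job in; it is judged then, once.
The state is a dict: "time_s": time; "q": joint angles; "qvel": joint speeds; "joint_efforts": joint torques, N m; "position": TCP position; "tool_rot": TCP orientation; "ft_force": force on the tool from outside, world axes, zero at the start; "wrist_torque": the same for the moment, N m; "grip_width": finger opening in m; "gripper_force": force on a finger pad.
Only numpy, scipy, OpenCV 4.12 (cv2) and the standard library are available. Lean on these libraries where they do the work, as an engineer would, in place of code of your own. Each camera call takes 0.05 s, during which the arm holds its last target. There are 200 camera calls.

## Working session

There is one attempt and no reset: what is moved stays moved. The work goes in short steps, Python scripts to look and compute and a shell command to move; the robot and the scene stay as the last step left them, time stands still between calls to the robot, and variables do not carry over. Pictures are saved under pics/ and viewed, at most 10 in all, crops included, and the job is handed in when it is done.

```bash
ls; mkdir -p pics; cat > h.py <<'E'
import numpy as np, cv2
from rig import observe, get_image, tips_ahead
def pts(im):
    d=im["depth"].astype(float);K=im["K"];E=np.array(im["extrinsics"])
    v,u=np.mgrid[:d.shape[0],:d.shape[1]]
    c=np.stack([(u-K[0][2])/K[0][0]*d,(v-K[1][2])/K[1][1]*d,d],-1)
    w=(c-E[:3,3])@E[:3,:3]
    w[d==0]=np.nan
    return w
E
python3 - <<'E'
from h import *
a=get_image("scene");b=get_image("top")
np.savez("i0.npz",sp=a["pixels"],sw=pts(a),tp=b["pixels"],tw=pts(b))
for n,i in(("scene",a),("top",b)):
    cv2.imwrite(f"pics/{n}0.png",i["pixels"][...,::-1]); E=np.array(i["extrinsics"]);print(n,i["K"],-E[:3,:3].T@E[:3,3],E[2,:3])
o=observe();print(tips_ahead, o)
E
```

```text
pics
scene [[384.08901893   0.         253.87524476]
 [  0.         384.08901893 187.74059513]
 [  0.           0.           1.        ]] [0.41188497 0.29199311 1.10111312] [ 0.18335965 -0.45062034 -0.87368217]
top [[410.64801417   0.         255.6761793 ]
 [  0.         410.64801417 198.38885329]
 [  0.           0.           1.        ]] [ 0.4937367  -0.19654876  1.28249525] [ 0.09245616 -0.0145752  -0.99561007]
0.022 {'time_s': 0.1, 'q': array([ 5.84229983e+01,  2.18361299e+01,  7.43802331e+01,  6.00562202e-04,
        8.38577974e+01, -1.23344487e+01]), 'qvel': array([-0.08522645, -0.13213675, -0.11310115, -0.01653591, -0.07058329,
        0.18782698]), 'joint_efforts': array([ 4.00770485e-03, -4.49222124e+01, -2.31660980e+01, -1.08008987e-04,
        3.59634680e-03, -1.01135388e-06]), 'position': array([0.18112113, 0.51906694, 0.25278392]), 'tool_rot': array([[-9.44131393e-01,  3.29568568e-01, -6.86653943e-04],
       [ 3.29569158e-01,  9.44130799e-01, -1.09724246e-03],
       [ 2.86674509e-04, -1.26224102e-03, -9.99999162e-01]]), 'ft_force': array([-0.02843527, -0.89940509, -0.42400291]), 'wrist_torque': array([-0.05010307,  0.04680324, -0.00274705]), 'gripper_force': 0.0, 'grip_width': 0.08501129121828656}
```

View pics/scene0.png

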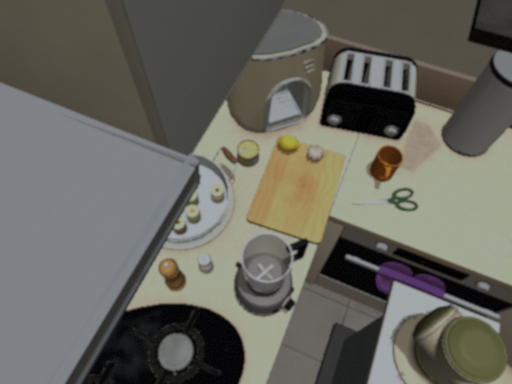

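View pics/top0.png

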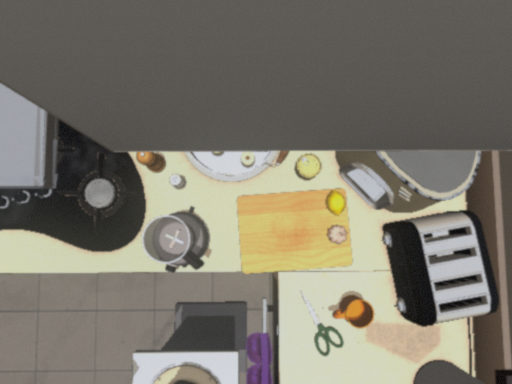

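The jug is in both views: scene about (268,262) with its handle at (300,247), top about (176,238) with its handle near (195,258). The board is at scene (298,190) and top (295,230). The lemon and garlic are on the board's far-right end, and the pepper mill and salt shaker are behind the blender.

```bash
python3 - <<'E'
from h import *
z=np.load("i0.npz")
s=z["sp"][220:320,220:320][...,::-1]; t=z["tp"][190:290,125:225][...,::-1]
cv2.imwrite("pics/crop0.png",np.hstack([cv2.resize(s,(400,400),interpolation=2),cv2.resize(t,(400,400),interpolation=2)]))
for n,p in(("s",[(268,262),(300,247),(290,300),(298,190),(170,268),(205,262),(289,144),(315,152)]),("t",[(176,238),(195,258),(295,230),(146,157),(337,203),(337,234)])):
    for u,v in p: print(n,u,v,z[n+"p"][v,u],z[n+"w"][v,u].round(3))
# board by colour
for n in "st":
    w=z[n+"w"]; hsv=cv2.cvtColor(z[n+"p"],cv2.COLOR_RGB2HSV)
    m=(abs(w[...,2]-.02)<.006)&(hsv[...,1]>95)
    k,l,st,c=cv2.connectedComponentsWithStats(m.astype(np.uint8))
    i=1+st[1:,4].argmax(); q=w[l==i]; r=cv2.minAreaRect(q[:,:2].astype(np.float32)); print("board",n,r,q[:,2].mean(),cv2.boxPoints(r).round(3).tolist())
    # dark elevated: handle
    d=(z[n+"p"].max(2)<70)&(w[...,2]>.225-.02)&(w[...,2]<.30)
    k,l,st,c=cv2.connectedComponentsWithStats(d.astype(np.uint8))
    for i in range(1,k):
        if st[i,4]>8: q=w[l==i];print("dark",n,c[i],st[i,4],np.median(q,0).round(3),q.min(0).round(3),q.max(0).round(3))
E
```

```text
s 268 262 [119 116 116] [ 0.493 -0.019  0.133]
s 300 247 [5 4 4] [ 0.429 -0.045  0.249]
s 290 300 [31 30 30] [0.406 0.03  0.058]
s 298 190 [162 133  86] [ 0.506 -0.318  0.016]
s 170 268 [160 123  76] [0.712 0.102 0.155]
s 205 262 [162 168 174] [0.657 0.032 0.075]
s 289 144 [162 162  62] [ 0.589 -0.44   0.067]
s 315 152 [162 161 149] [ 0.5   -0.446  0.064]
t 176 238 [189 191 194] [0.491 0.006 0.147]
t 195 258 [64 62 59] [ 0.437 -0.049  0.169]
t 295 230 [214 166  99] [ 0.513 -0.335  0.019]
t 146 157 [206 159  93] [0.714 0.09  0.158]
t 337 203 [211 213  69] [ 0.591 -0.455  0.073]
t 337 234 [206 182 160] [ 0.5   -0.454  0.071]
board s ((0.5131523013114929, -0.32840222120285034), (0.2358458787202835, 0.3357824385166168), 4.226507663726807) 0.018522854163101097 [[0.382999986410141, -0.17000000178813934], [0.40799999237060547, -0.5049999952316284], [0.6430000066757202, -0.4869999885559082], [0.6179999709129333, -0.15199999511241913]]
dark s [479.38324873  86.84517766] 394 [ 0.112 -0.729  0.255] [ 0.093 -0.776  0.205] [ 0.122 -0.706  0.3  ]
dark s [302.23076923  84.30769231] 39 [ 0.603 -0.559  0.221] [ 0.584 -0.568  0.206] [ 0.629 -0.535  0.242]
dark s [300.06521739 245.02173913] 138 [ 0.429 -0.052  0.257] [ 0.417 -0.066  0.205] [ 0.449 -0.031  0.262]
dark s [287.18181818 249.45454545] 11 [ 0.454 -0.026  0.255] [ 0.45  -0.03   0.246] [ 0.458 -0.023  0.258]
dark s [287.9 259.9] 20 [ 0.444 -0.013  0.224] [ 0.44  -0.021  0.206] [ 0.451 -0.004  0.241]
board t ((0.5126010775566101, -0.3325127363204956), (0.23819561302661896, 0.33702826499938965), 4.247457981109619) 0.01837334912135023 [[0.38100001215934753, -0.17299999296665192], [0.4059999883174896, -0.5090000033378601], [0.6439999938011169, -0.492000013589859], [0.6190000176429749, -0.15600000321865082]]
dark t [192.74683544 260.63291139] 79 [ 0.434 -0.056  0.256] [ 0.419 -0.072  0.21 ] [ 0.454 -0.036  0.262]
```

View pics/crop0.png

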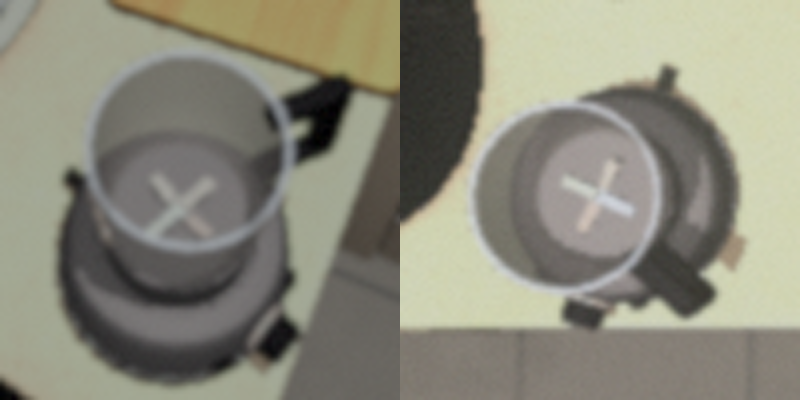

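```bash
cat >> h.py <<'E'
def cast(im,uv,z):
    K=np.array(im["K"]);E=np.array(im["extrinsics"]);R=E[:3,:3];C=-R.T@E[:3,3]
    r=(np.linalg.inv(K)@np.c_[np.atleast_2d(uv),np.ones(len(np.atleast_2d(uv)))].T).T@R
    return C+r*((z-C[2])/r[:,2])[:,None]
def circ(p):
    A=np.c_[2*p,np.ones(len(p))];s=np.linalg.lstsq(A,(p**2).sum(1),rcond=None)[0]
    return s[:2],np.sqrt(s[2]+s[:2]@s[:2])
E
python3 - <<'E'
from h import *
z=np.load("i0.npz")
ims={"s":get_image("scene"),"t":get_image("top")}
for n,c in(("s",(267.5,258)),("t",(166.8,239))):
    print("rim centre",n,cast(ims[n],[c],.265).round(4))
    w=z[n+"w"];px=z[n+"p"]
    v,u=np.mgrid[:384,:512]
    near=np.hypot(w[...,0]-.49,w[...,1])<.14
    d=(px.max(2)<75)&(w[...,2]>.248)&(w[...,2]<.268)&near
    # top face of bar: cast pixels on plane .259
    uv=np.c_[u[d],v[d]]; q=cast(ims[n],uv,.259)[:,:2]
    r=cv2.minAreaRect(q.astype(np.float32));print("bar",n,d.sum(),r,cv2.boxPoints(r).round(3).tolist(),np.median(w[d][:,2]))
    # base skirt: points on base side near the underside
    for lo,hi in((.005,.03),(.03,.06),(.078,.094)):
        m=near&(w[...,2]>lo)&(w[...,2]<hi); p=w[m][:,:2]
        c,R=circ(p)
        for _ in range(20):
            e=abs(np.hypot(*(p-c).T)-R); k=e<np.percentile(e,70); c,R=circ(p[k])
        print("base",n,lo,m.sum(),c.round(4),R.round(4),e[k].max().round(4))
    m=near&(w[...,2]>.16)&(w[...,2]<.275)&(px.max(2)>90)
    hi=w[m]; t=hi[hi[:,2]>.257]; 
    if len(t)>10: print("rim",n,len(t),circ(t[:,:2]),np.median(t[:,2]))
    m=near&(px.max(2)<60)&(w[...,2]>.03)&(w[...,2]<.085); print("dark low",n,m.sum()); 
    k,l,st,cc=cv2.connectedComponentsWithStats(m.astype(np.uint8))
    for i in range(1,k):
        if st[i,4]>6: print(st[i,4],cc[i].round(1),w[l==i].mean(0).round(3))
E
```

```text
rim centre s [[0.4869 0.0153 0.265 ]]
bar s 114 ((0.4374070167541504, -0.043156228959560394), (0.054219771176576614, 0.015951737761497498), 50.64765930175781) [[0.414000004529953, -0.05900000035762787], [0.4259999990463257, -0.0689999982714653], [0.460999995470047, -0.027000000700354576], [0.4480000138282776, -0.017000000923871994]] 0.2576978011284591
base s 0.005 145 [0.4938 0.0049] 0.0891 0.0021
base s 0.03 269 [0.4921 0.0121] 0.0799 0.0024
base s 0.078 899 [0.4919 0.0133] 0.0676 0.009
rim s 410 (array([0.4899015 , 0.01073249]), np.float64(0.05799868342641616)) 0.2638050192737925
dark low s 319
239 [255.7 304.8] [0.485 0.079 0.06 ]
11 [290.5 290.6] [0.413 0.007 0.058]
57 [289.  304.3] [0.404 0.042 0.059]
rim centre t [[0.4888 0.0076 0.265 ]]
bar t 95 ((0.4341375529766083, -0.05262734740972519), (0.043506041169166565, 0.014476906508207321), 47.73967742919922) [[0.414000004529953, -0.06400000303983688], [0.42500001192092896, -0.07400000095367432], [0.45399999618530273, -0.04100000113248825], [0.4429999887943268, -0.03200000151991844]] 0.25771856914474806
base t 0.005 139 [0.4912 0.0301] 0.0985 0.0101
base t 0.03 162 [0.4886 0.0156] 0.0828 0.0022
base t 0.078 513 [0.4894 0.0118] 0.0687 0.0081
rim t 346 (array([0.48746734, 0.00916877]), np.float64(0.05819062174651258)) 0.2637843840134798
dark low t 1
```

```bash
cat > to.py <<'E'
import sys
from h import *
# target x y z yaw_of_tool_y(deg): shift in the present tool axes, and turn about tool z
x,y,z,a=map(float,sys.argv[1:5]); o=observe(); R=np.array(o["tool_rot"])
d=R.T@(np.array([x,y,z])-o["position"]); yw=np.degrees(np.arctan2(R[1,1],R[0,1]))
print("t",o["time_s"],"pos",o["position"].round(4),"yaw",yw.round(2),"j6",o["q"][5].round(1),"shift",d.round(4),"turn",round((yw-a+180)%360-180,2),"w",round(o["grip_width"],4),"F",o["ft_force"].round(1),"tilt",np.degrees(R[:2,2]).round(2))
E
python3 - <<'E'
from h import *
z=np.load("i0.npz")
for n in"st":
    w=z[n+"w"]; m=(w[...,2]>.2)&(w[...,0]>-.1)&(w[...,0]<.75)&(w[...,1]<.7)&(w[...,1]>-.6)
    k,l,st,c=cv2.connectedComponentsWithStats(m.astype(np.uint8))
    for i in range(1,k):
        if st[i,4]>100: q=w[l==i];print(n,st[i,4],c[i].round(0),q.min(0).round(2),q.max(0).round(2))
E
python3 to.py 0.438 -0.048 0.36 -41
echo '[[[0, 0, -0.04], 0, 0.085], [[0, 0, -0.04], 0, 0.085], [[0, 0, -0.03], 0, 0.085], [[0, 0, 0], 8.5, 0.085], [[0, 0, 0], 8.5, 0.085], [[0, 0, 0], 8.5, 0.085], [[0, 0, 0], 8.5, 0.085], [[0, 0, 0], 8.5, 0.085], [[0, 0, 0], 8.5, 0.085], [[0, 0, 0], 8.5, 0.085]]' | python3 -m creep 40
echo '[[[0, 0, 0], 8.5, 0.085], [[0, 0, 0], 8.5, 0.085], [[0, 0, 0], 8.5, 0.085], [[0, 0, 0], 8.5, 0.085], [[0, 0, 0], 8.5, 0.085], [[0, 0, 0], 8.5, 0.085], [[0, 0, 0], 0, 0.085], [[0, 0, 0], 0, 0.085]]' | python3 -m creep
python3 to.py 0.438 -0.048 0.36 -41
```

```text
s 63579 [121. 166.] [ 0.57 -0.6   0.2 ] [0.75 0.37 0.88]
s 1303 [271. 254.] [ 0.42 -0.07  0.2 ] [0.55 0.07 0.27]
s 3194 [475. 349.] [-0.07 -0.07  0.2 ] [0.07 0.07 0.22]
t 80982 [255.  80.] [ 0.56 -0.6   0.2 ] [0.72 0.17 1.03]
t 900 [166. 243.] [ 0.41 -0.07  0.2 ] [0.55 0.07 0.27]
t 0.2 pos [0.1812 0.5191 0.253 ] yaw 70.76 j6 -12.3 shift [-0.4294 -0.4509 -0.1067] turn 111.76 w 0.0857 F [-0.1  0.2 -0.4] tilt [-0.02 -0.04]
time_s: 1.2
position: [0.1812, 0.5192, 0.3631]
tool_rot: [[-0.189, 0.982, -0.0], [0.982, 0.189, -0.0], [-0.0, -0.0, -1.0]]
ft_force: [0.1, -0.3, -0.2]
grip_width: 0.0849
gripper_force: 0.0
time_s: 2.0
position: [0.1812, 0.5193, 0.3632]
tool_rot: [[0.636, 0.772, -0.0], [0.772, -0.636, -0.0], [-0.0, 0.0, -1.0]]
ft_force: [0.2, -0.1, -1.1]
grip_width: 0.0852
gripper_force: 0.0
t 2.0 pos [0.1812 0.5193 0.3632] yaw -39.51 j6 97.9 shift [-0.2743  0.559   0.0033] turn 1.49 w 0.0852 F [ 0.2 -0.1 -1.1] tilt [-0.01 -0.02]
```

```bash

echo '[[[-0.018, 0.037, 0], 1.5, 0.085], [[-0.018, 0.037, 0], 0, 0.085], [[-0.018, 0.037, 0], 0, 0.085], [[-0.018, 0.037, 0], 0, 0.085], [[-0.018, 0.037, 0], 0, 0.085], [[-0.018, 0.037, 0], 0, 0.085], [[-0.018, 0.037, 0], 0, 0.085], [[-0.018, 0.037, 0], 0, 0.085]]' | python3 -m creep >/dev/null
echo '[[[-0.018, 0.037, 0], 0, 0.085], [[-0.018, 0.037, 0], 0, 0.085], [[-0.018, 0.037, 0], 0, 0.085], [[-0.018, 0.037, 0], 0, 0.085], [[-0.018, 0.037, 0], 0, 0.085], [[-0.018, 0.037, 0], 0, 0.085], [[0, 0, 0], 0, 0.085], [[0, 0, 0], 0, 0.085]]' | python3 -m creep
python3 to.py 0.438 -0.048 0.30 -41
```

```text
time_s: 3.6
position: [0.4056, -0.0117, 0.3631]
tool_rot: [[0.659, 0.752, -0.001], [0.752, -0.659, 0.0], [-0.0, -0.001, -1.0]]
ft_force: [0.5, 0.6, 0.6]
grip_width: 0.085
gripper_force: 0.0
t 3.6 pos [ 0.4056 -0.0117  0.3631] yaw -41.2 j6 22.7 shift [-0.006   0.0484  0.0631] turn -0.2 w 0.085 F [0.5 0.6 0.6] tilt [-0.04  0.03]
```

```bash

echo '[[[-0.004, 0.024, 0], 0, 0.085], [[-0.004, 0.024, 0], 0, 0.085], [[0, 0, 0.03], 0, 0.085], [[0, 0, 0.03], 0, 0.085], [[0, 0, 0.025], 0, 0.085], [[0, 0, 0.025], 0, 0.085], [[0, 0, 0], 0, 0.085]]' | python3 -m creep
python3 to.py 0.4365 -0.049 0.252 -41
python3 - <<'E'
from h import *
a=get_image("scene");b=get_image("top")
s=a["pixels"][190:310,220:340][...,::-1]; t=b["pixels"][180:300,125:245][...,::-1]
cv2.imwrite("pics/c1.png",np.hstack([cv2.resize(s,(400,400),interpolation=2),cv2.resize(t,(400,400),interpolation=2)]))
E
```

```text
time_s: 4.3
position: [0.435, -0.0472, 0.2513]
tool_rot: [[0.657, 0.754, -0.005], [0.754, -0.657, 0.002], [-0.002, -0.005, -1.0]]
ft_force: [-0.9, -0.1, 0.5]
grip_width: 0.0853
gripper_force: 0.0
t 4.3 pos [ 0.435  -0.0472  0.2513] yaw -41.05 j6 19.3 shift [-0.0004  0.0023 -0.0007] turn -0.05 w 0.0853 F [-0.9 -0.1  0.5] tilt [-0.28  0.12]
```

View pics/c1.png

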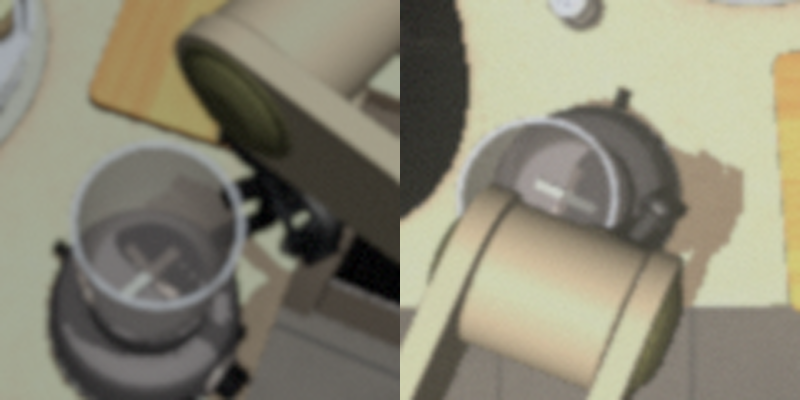

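The gripper straddles the handle and the jug hasn't moved; the arm hides most of the grasp. I'll close now.

```bash

echo '[[[0, 0.002, 0], 0, 0.04], [[0, 0, 0], 0, 0.03], [[0, 0, 0], 0, 0.02], [[0, 0, 0], 0, 0.01], [[0, 0, 0], 0, 0.005], [[0, 0, 0], 0, 0.005], [[0, 0, 0], 0, 0.005], [[0, 0, 0], 0, 0.005]]' | python3 -m creep 60
python3 to.py 0.4365 -0.049 0.252 -41
echo '[[[0, 0, -0.003], 0, 0.005], [[0, 0, -0.007], 0, 0.005], [[0, 0, -0.015], 0, 0.005], [[0, 0, -0.02], 0, 0.005], [[0, 0, 0], 0, 0.005]]' | python3 -m creep
python3 to.py 0.4365 -0.049 0.252 -41
```

```text
time_s: 5.2
position: [0.438, -0.0504, 0.2536]
tool_rot: [[0.659, 0.752, 0.0], [0.752, -0.659, -0.0], [-0.0, 0.001, -1.0]]
ft_force: [-1.9, -1.4, 3.2]
grip_width: 0.015
gripper_force: 59.1
t 5.2 pos [ 0.438  -0.0504  0.2536] yaw -41.25 j6 19.2 shift [ 0.     -0.002   0.0016] turn -0.25 w 0.015 F [-1.9 -1.4  3.2] tilt [ 0.03 -0.02]
time_s: 5.7
position: [0.4386, -0.0505, 0.3002]
tool_rot: [[0.659, 0.752, 0.004], [0.752, -0.659, -0.002], [0.001, 0.004, -1.0]]
ft_force: [0.4, 0.3, -4.2]
grip_width: 0.0152
gripper_force: 58.7
t 5.7 pos [ 0.4386 -0.0505  0.3002] yaw -41.23 j6 19.2 shift [-0.0003 -0.0027  0.0482] turn -0.23 w 0.0152 F [ 0.4  0.3 -4.2] tilt [ 0.21 -0.09]
```

```bash

echo '[[[0, 0, -0.025], 0, 0.005], [[0, 0, -0.025], 0, 0.005], [[0, 0, -0.025], 0, 0.005], [[0, 0, -0.02], 0, 0.005], [[0, 0, -0.01], 0, 0.005], [[0, 0, 0], 0, 0.005], [[0, 0, 0], 0, 0.005]]' | python3 -m creep
python3 to.py 0.458 -0.3505 0.40 -41.2
python3 - <<'E'
from h import *
a=get_image("scene");b=get_image("top");np.savez("i1.npz",sp=a["pixels"],sw=pts(a),tp=b["pixels"],tw=pts(b))
s=a["pixels"][190:310,220:340][...,::-1]; t=b["pixels"][180:300,125:245][...,::-1]
cv2.imwrite("pics/c2.png",np.hstack([cv2.resize(s,(400,400),interpolation=2),cv2.resize(t,(400,400),interpolation=2)]))
E
```

```text
time_s: 6.4
position: [0.4378, -0.0502, 0.402]
tool_rot: [[0.659, 0.752, -0.002], [0.752, -0.659, 0.001], [-0.001, -0.002, -1.0]]
ft_force: [0.2, -0.7, -5.2]
grip_width: 0.015
gripper_force: 59.2
t 6.4 pos [ 0.4378 -0.0502  0.402 ] yaw -41.24 j6 19.2 shift [-0.2125  0.2132  0.0017] turn -0.04 w 0.015 F [ 0.2 -0.7 -5.2] tilt [-0.12  0.05]
```

View pics/c2.png

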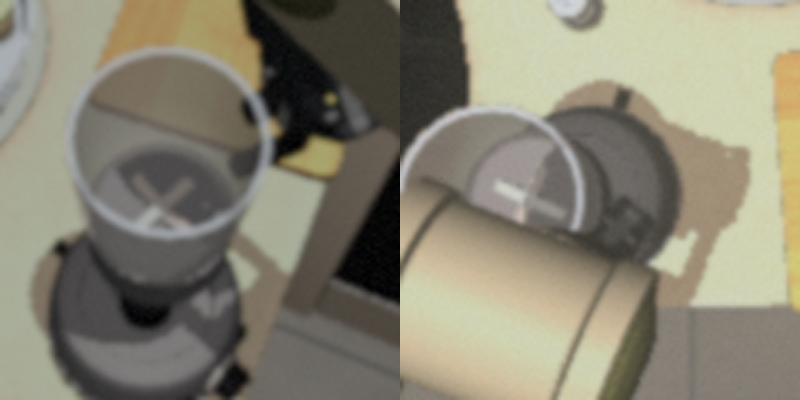

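The jug is lifted and upright in the grip, and the coupling shows on the base at scene crop (150,305). Next I'll carry the jug to the board.

```bash

echo '[[[-0.01, 0.01, 0], 0, 0.005], [[-0.02, 0.02, 0], 0, 0.005], [[-0.025, 0.025, 0], 0, 0.005], [[-0.025, 0.025, 0], 0, 0.005], [[-0.025, 0.025, 0], 0, 0.005], [[-0.025, 0.025, 0], 0, 0.005], [[-0.025, 0.025, 0], 0, 0.005], [[-0.025, 0.025, 0], 0, 0.005], [[-0.02, 0.02, 0], 0, 0.005], [[-0.012, 0.013, 0], 0, 0.005]]' | python3 -m creep >/dev/null
echo '[[[0, 0, 0.01], 0, 0.005], [[0, 0, 0.025], 0, 0.005], [[0, 0, 0.03], 0, 0.005], [[0, 0, 0.03], 0, 0.005], [[0, 0, 0.03], 0, 0.005], [[0, 0, 0.025], 0, 0.005], [[0, 0, 0.02], 0, 0.005], [[0, 0, 0.012], 0, 0.005], [[0, 0, 0], 0, 0.005], [[0, 0, 0], 0, 0.005]]' | python3 -m creep
python3 to.py 0.458 -0.3505 0.1886 -41.2
python3 - <<'E'
from h import *
a=get_image("scene");b=get_image("top")
for n,i in(("s",a),("t",b)):
    w=pts(i);px=i["pixels"]
    m=(np.hypot(w[...,0]-.51,w[...,1]+.29)<.08)&(w[...,2]>.1)&(px.max(2)>90)
    for lo,hi in((.025,.07),(.19,.24)):
        k=m&(w[...,2]>lo)&(w[...,2]<hi); print(n,lo,k.sum(),*(circ(w[k][:,:2]) if k.sum()>20 else ()),w[k][:,2].max() if k.any() else 0)
s=a["pixels"][100:260,190:350][...,::-1]; t=b["pixels"][150:310,215:375][...,::-1]
cv2.imwrite("pics/c3.png",np.hstack([cv2.resize(s,(400,400),interpolation=2),cv2.resize(t,(400,400),interpolation=2)]))
E
```

```text
time_s: 8.5
position: [0.4585, -0.3503, 0.222]
tool_rot: [[0.659, 0.752, 0.001], [0.752, -0.659, -0.001], [-0.0, 0.001, -1.0]]
ft_force: [-0.2, 0.9, -3.8]
grip_width: 0.0148
gripper_force: 59.2
t 8.5 pos [ 0.4585 -0.3503  0.222 ] yaw -41.23 j6 -7.9 shift [-0.0005 -0.0002  0.0334] turn -0.03 w 0.0148 F [-0.2  0.9 -3.8] tilt [ 0.04 -0.05]
s 0.025 0 0
s 0.19 643 [ 0.51063576 -0.28723161] 0.05699054355930643 0.23535369621284527
t 0.025 0 0
t 0.19 303 [ 0.50989402 -0.28770752] 0.056261802893954944 0.2364971778904324
```

View pics/c3.png

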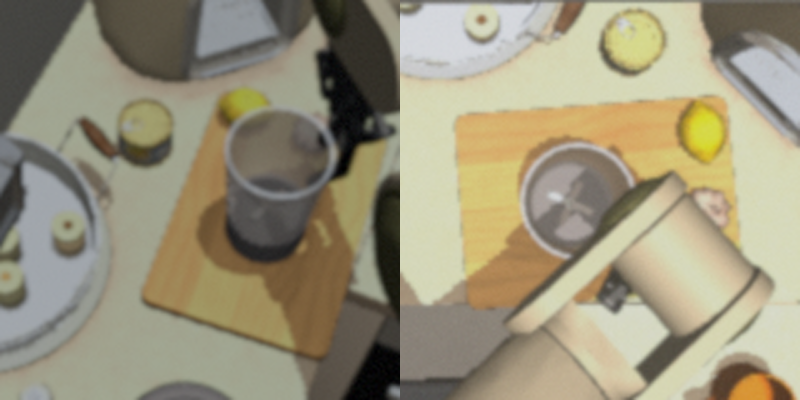

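The jug hangs over the clear middle of the board, about 33 mm up. I'll lower it gently.

```bash

echo '[[[0, 0, 0.01], 0, 0.005], [[0, 0, 0.01], 0, 0.005], [[0, 0, 0.006], 0, 0.005], [[0, 0, 0.003], 0, 0.005], [[0, 0, 0.001], 0, 0.005], [[0, 0, 0], 0, 0.005]]' | python3 -m creep
echo '[[[0, 0, 0.001], 0, 0.005], [[0, 0, 0.001], 0, 0.005], [[0, 0, 0], 0, 0.005]]' | python3 -m creep
echo '[[[0, 0, 0.001], 0, 0.005], [[0, 0, 0.001], 0, 0.005], [[0, 0, 0], 0, 0.005], [[0, 0, 0], 0, 0.005]]' | python3 -m creep
```

```text
time_s: 9.2
position: [0.4584, -0.3501, 0.1913]
tool_rot: [[0.659, 0.752, 0.0], [0.752, -0.659, -0.0], [-0.0, 0.0, -1.0]]
ft_force: [0.3, -1.1, -4.0]
grip_width: 0.0152
gripper_force: 59.1
time_s: 9.5
position: [0.4584, -0.3503, 0.1897]
tool_rot: [[0.659, 0.752, 0.001], [0.752, -0.659, -0.001], [-0.0, 0.001, -1.0]]
ft_force: [0.6, -1.0, -1.9]
grip_width: 0.0145
gripper_force: 59.5
time_s: 9.9
position: [0.4583, -0.351, 0.1888]
tool_rot: [[0.659, 0.752, 0.001], [0.752, -0.659, -0.003], [-0.001, 0.003, -1.0]]
ft_force: [-4.6, -3.3, 7.2]
grip_width: 0.0152
gripper_force: 60.9
```

```bash

echo '[[[0, 0, -0.001], 0, 0.005], [[0, 0, 0], 0, 0.02], [[0, 0, 0], 0, 0.04], [[0, 0, 0], 0, 0.07], [[0, 0, 0], 0, 0.07], [[0, 0, 0], 0, 0.07]]' | python3 -m creep
echo '[[[0, 0, -0.01], 0, 0.085], [[0, 0, -0.02], 0, 0.085], [[0, 0, -0.03], 0, 0.085], [[0, 0, -0.03], 0, 0.085], [[0, 0, -0.03], 0, 0.085], [[0, 0, -0.02], 0, 0.085]]' | python3 -m creep
python3 to.py 0.489 0.012 0.33 -41.2
```

```text
time_s: 10.5
position: [0.4584, -0.35, 0.1882]
tool_rot: [[0.659, 0.752, -0.0], [0.752, -0.659, 0.0], [0.0, -0.0, -1.0]]
ft_force: [-0.6, 0.4, 0.9]
grip_width: 0.0699
gripper_force: 0.0
time_s: 11.1
position: [0.4584, -0.3501, 0.3315]
tool_rot: [[0.659, 0.752, 0.002], [0.752, -0.659, -0.003], [-0.0, 0.003, -1.0]]
ft_force: [0.9, 0.1, 0.3]
grip_width: 0.0852
gripper_force: 0.0
t 11.1 pos [ 0.4584 -0.3501  0.3315] yaw -41.24 j6 -7.9 shift [ 0.2925 -0.2157  0.0006] turn -0.04 w 0.0852 F [0.9 0.1 0.3] tilt [ 0.13 -0.15]
```

```bash

echo '[[[0, -0.03, 0], 0, 0.085], [[0, -0.03, 0], 0, 0.085], [[0, -0.03, 0], 0, 0.085], [[0, -0.03, 0], 0, 0.085], [[0, -0.02, 0], 0, 0.085], [[0, 0, 0], 0, 0.085]]' | python3 -m creep >/dev/null
python3 - <<'E'
from h import *
a=get_image("scene");b=get_image("top")
C=[]
for n,i in(("s",a),("t",b)):
    w=pts(i);px=i["pixels"];v,u=np.mgrid[:384,:512]
    near=np.hypot(w[...,0]-.49,w[...,1]-.01)<.1
    m=near&(w[...,2]>.108)&(w[...,2]<.13)
    q=cast(i,np.c_[u[m],v[m]],.118); r=cv2.minEnclosingCircle(q[:,:2].astype(np.float32))
    print(n,"coupling top",m.sum(),"z med",np.median(w[m][:,2]),"max",w[m][:,2].max(),"mean",q.mean(0).round(4),"encl",r)
    for lo,hi in((.083,.096),(.03,.06)):
        k=near&(w[...,2]>lo)&(w[...,2]<hi)&(np.hypot(w[...,0]-.49,w[...,1]-.01)>.045); p=w[k][:,:2]
        if k.sum()>30:
            c,R=circ(p); print("   base",lo,k.sum(),c.round(4),R.round(4))
    m=(np.hypot(w[...,0]-.51,w[...,1]+.288)<.075)&(w[...,2]>.195)&(w[...,2]<.205); 
    m2=(np.hypot(w[...,0]-.51,w[...,1]+.288)<.075)&(w[...,2]>.19)
    print("   jug rim",circ(w[m][:,:2]) if m.sum()>20 else 0,np.percentile(w[m2][:,2],95) if m2.any() else 0)
s=a["pixels"][120:320,190:390][...,::-1]; t=b["pixels"][180:280,125:225][...,::-1]
cv2.imwrite("pics/c4.png",np.hstack([cv2.resize(s,(400,400),interpolation=2),cv2.resize(t,(400,400),interpolation=2)]))
E
python3 to.py 0.489 0.012 0.33 -41.2
```

```text
s coupling top 197 z med 0.11360038715765039 max 0.12220563769836301 mean [0.4914 0.0146 0.118 ] encl ((0.4916795492172241, 0.014258503913879395), 0.022601861506700516)
   base 0.083 1359 [0.4911 0.013 ] 0.0606
   base 0.03 259 [0.4869 0.0089] 0.0835
   jug rim (array([ 0.51058784, -0.28917506]), np.float64(0.057502006719278964)) 0.20122549589383318
t coupling top 169 z med 0.11322193743857835 max 0.12452169425667238 mean [0.4895 0.0109 0.118 ] encl ((0.4893895387649536, 0.010884829796850681), 0.021871330216526985)
   base 0.083 1148 [0.4898 0.0109] 0.0608
   base 0.03 167 [0.4879 0.0168] 0.0837
   jug rim (array([ 0.50878058, -0.28955408]), np.float64(0.0575889589125555)) 0.2020547071186641
t 11.8 pos [ 0.3533 -0.2581  0.3291] yaw -41.25 j6 -10.5 shift [ 0.2925 -0.0761 -0.0011] turn -0.05 w 0.0847 F [0.4 0.2 0.9] tilt [ 0.06 -0.08]
```

View pics/c4.png

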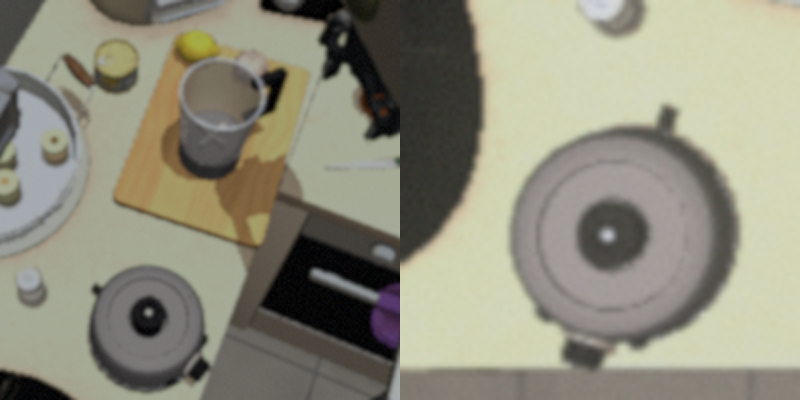

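The jug stands upright on the board, away from the gripper. The coupling is clear to see, at scene crop (149,315) and top crop (608,235).

```bash

echo '[[[0.03, -0.008, 0], 0, 0.085], [[0.03, -0.008, 0], 0, 0.085], [[0.03, -0.008, 0], 0, 0.085], [[0.03, -0.008, 0], 0, 0.085], [[0.03, -0.008, 0], 0, 0.085], [[0.03, -0.008, 0], 0, 0.085], [[0.03, -0.008, 0], 0, 0.085], [[0.03, -0.008, 0], 0, 0.085], [[0.03, -0.008, 0], 0, 0.085], [[0.023, -0.003, 0], 0, 0.085]]' | python3 -m creep >/dev/null
echo '[[[0, 0, 0.03], 0, 0.085], [[0, 0, 0.04], 0, 0.085], [[0, 0, 0.04], 0, 0.085], [[0, 0, 0.03], 0, 0.085], [[0, 0, 0.02], 0, 0.085], [[0, 0, 0], 0, 0.085], [[0, 0, 0], 0, 0.085]]' | python3 -m creep
python3 to.py 0.4905 0.0126 0.12 -41.2
```

```text
time_s: 13.5
position: [0.4908, 0.0118, 0.1687]
tool_rot: [[0.659, 0.752, 0.0], [0.752, -0.659, -0.0], [0.0, 0.0, -1.0]]
ft_force: [-0.5, -0.0, 1.0]
grip_width: 0.0844
gripper_force: 0.0
t 13.5 pos [0.4908 0.0118 0.1687] yaw -41.24 j6 28.8 shift [ 0.0004 -0.0008  0.0487] turn -0.04 w 0.0844 F [-0.5 -0.   1. ] tilt [ 0.02 -0.01]
```

```bash

echo '[[[0, -0.001, 0.02], 0, 0.085], [[0, 0, 0.015], 0, 0.085], [[0, 0, 0.01], 0, 0.085], [[0, 0, 0.004], 0, 0.085], [[0, 0, 0], 0, 0.085]]' | python3 -m creep 35
echo '[[[0, 0, 0], 0, 0.055], [[0, 0, 0], 0, 0.045], [[0, 0, 0], 0, 0.035], [[0, 0, 0], 0, 0.03], [[0, 0, 0], 0, 0.03], [[0, 0, 0], 0, 0.03], [[0, 0, 0], 0, 0.03]]' | python3 -m creep
python3 to.py 0.4905 0.0126 0.12 -41.2
echo '[[[0, 0, 0], 3, 0.03], [[0, 0, 0], 3, 0.03], [[0, 0, 0], 3, 0.03], [[0, 0, 0], 3, 0.03], [[0, 0, 0], 0, 0.03], [[0, 0, 0], 0, 0.03]]' | python3 -m creep
python3 -c "
from h import *;o=observe();print(o['wrist_torque'],o['ft_force'])"
```

```text
time_s: 14.0
position: [0.4895, 0.0126, 0.1196]
tool_rot: [[0.659, 0.752, 0.0], [0.752, -0.659, -0.0], [0.0, 0.0, -1.0]]
ft_force: [-0.8, 0.3, 0.3]
grip_width: 0.0851
gripper_force: 0.0
time_s: 14.7
position: [0.4895, 0.0125, 0.12]
tool_rot: [[0.659, 0.752, 0.002], [0.752, -0.659, -0.0], [0.001, 0.001, -1.0]]
ft_force: [-1.1, 0.6, 7.0]
grip_width: 0.0428
gripper_force: 35.0
t 14.7 pos [0.4895 0.0125 0.12  ] yaw -41.24 j6 28.8 shift [0.0007 0.0007 0.    ] turn -0.04 w 0.0428 F [-1.1  0.6  7. ] tilt [ 0.09 -0.02]
time_s: 15.3
position: [0.4907, 0.0122, 0.1201]
tool_rot: [[0.8, 0.599, 0.005], [0.599, -0.8, -0.001], [0.003, 0.004, -1.0]]
ft_force: [5.0, -1.0, 0.7]
grip_width: 0.0426
gripper_force: 35.9
[-0.14869784 -0.91182075  0.64068705] [ 5.00670761 -0.95380693  0.6706928 ]
```

```bash
T='from h import *;o=observe();print("TORQUE",o["wrist_torque"].round(2))'
echo '[[[0, 0, 0], -3, 0.03], [[0, 0, 0], -3, 0.03], [[0, 0, 0], -3, 0.03], [[0, 0, 0], -3, 0.03], [[0, 0, 0], 0, 0.03]]' | python3 -m creep; python3 -c "$T"
echo '[[[0, 0, 0], -3, 0.03], [[0, 0, 0], -3, 0.03], [[0, 0, 0], -3, 0.03], [[0, 0, 0], -3, 0.03], [[0, 0, 0], 0, 0.03]]' | python3 -m creep; python3 -c "$T"
```

```text
time_s: 15.8
position: [0.4898, 0.0126, 0.12]
tool_rot: [[0.659, 0.752, 0.002], [0.752, -0.659, -0.0], [0.001, 0.002, -1.0]]
ft_force: [2.7, 0.4, 5.1]
grip_width: 0.0429
gripper_force: 36.2
TORQUE [ 0.11 -0.35  0.01]
time_s: 16.3
position: [0.4897, 0.0125, 0.12]
tool_rot: [[0.489, 0.873, 0.002], [0.873, -0.489, -0.0], [0.001, 0.002, -1.0]]
ft_force: [1.1, 0.3, 6.4]
grip_width: 0.0427
gripper_force: 36.3
TORQUE [ 0.02 -0.21  0.02]
```

Turning clockwise ran into a hard stop (0.64 Nm), while counter-clockwise is free, so the thread is right-handed. I'll keep unscrewing counter-clockwise.

```bash
T='from h import *;o=observe();print("TORQUE",o["wrist_torque"].round(2))'
echo '[[[0, 0, 0], -4, 0.03], [[0, 0, 0], -4, 0.03], [[0, 0, -0.001], -4, 0.03], [[0, 0, 0], -4, 0.03], [[0, 0, 0], -4, 0.03], [[0, 0, 0], -4, 0.03], [[0, 0, 0], -4, 0.03], [[0, 0, 0], 0, 0.03]]' | python3 -m creep; python3 -c "$T"
echo '[[[0, 0, 0], -4, 0.03], [[0, 0, -0.001], -4, 0.03], [[0, 0, 0], -4, 0.03], [[0, 0, 0], -4, 0.03], [[0, 0, 0], -4, 0.03], [[0, 0, 0], -4, 0.03], [[0, 0, 0], -4, 0.03], [[0, 0, 0], 0, 0.03], [[0, 0, 0], 0, 0.03]]' | python3 -m creep; python3 -c "$T"
python3 to.py 0.4905 0.0126 0.12 -41.2
```

```text
time_s: 17.1
position: [0.4894, 0.0124, 0.1203]
tool_rot: [[0.022, 1.0, 0.001], [1.0, -0.022, -0.001], [-0.0, 0.001, -1.0]]
ft_force: [3.3, -1.5, -1.1]
grip_width: 0.0426
gripper_force: 35.8
TORQUE [-0.3  -0.52 -0.  ]
time_s: 18.0
position: [0.4892, 0.0125, 0.1213]
tool_rot: [[-0.447, 0.894, 0.0], [0.894, 0.447, -0.0], [-0.0, 0.0, -1.0]]
ft_force: [2.2, -1.7, -2.3]
grip_width: 0.043
gripper_force: 35.7
TORQUE [-0.34 -0.48  0.01]
t 18.0 pos [0.4892 0.0125 0.1213] yaw 26.56 j6 -39.0 shift [-0.0005  0.0012  0.0013] turn 67.76 w 0.043 F [ 2.2 -1.7 -2.3] tilt [ 0.02 -0.01]
```

```bash

echo '[[[0, 0, -0.002], 0, 0.03], [[0, 0, -0.002], 0, 0.03], [[0, 0, -0.002], 0, 0.03], [[0, 0, 0], 0, 0.03]]' | python3 -m creep
```

```text
time_s: 18.4
position: [0.4889, 0.0126, 0.1276]
tool_rot: [[-0.45, 0.893, -0.0], [0.893, 0.45, -0.0], [-0.0, -0.0, -1.0]]
ft_force: [1.0, -1.5, 0.5]
grip_width: 0.0427
gripper_force: 35.9
```

Rising 6 mm met no resistance, so the coupling is free. I'll lift it.

```bash

echo '[[[0, 0, -0.01], 0, 0.03], [[0, 0, -0.015], 0, 0.03], [[0, 0, -0.02], 0, 0.03], [[0, 0, -0.02], 0, 0.03], [[0, 0, -0.015], 0, 0.03], [[0, 0, -0.008], 0, 0.03], [[0, 0, 0], 0, 0.03], [[0, 0, 0], 0, 0.03], [[0, 0, 0], 0, 0.03], [[0, 0, 0], 0, 0.03]]' | python3 -m creep
python3 - <<'E'
from h import *
a=get_image("scene");b=get_image("top")
w=pts(a);m=(np.hypot(w[...,0]-.51,w[...,1]+.289)<.075)&(w[...,2]>.195)&(w[...,2]<.206);print("jug",circ(w[m][:,:2]))
s=a["pixels"][120:320,190:390][...,::-1]; t=a["pixels"][200:300,230:330][...,::-1]
cv2.imwrite("pics/c5.png",np.hstack([cv2.resize(s,(400,400),interpolation=2),cv2.resize(t,(400,400),interpolation=2)]))
E
```

```text
time_s: 19.4
position: [0.4888, 0.0127, 0.2147]
tool_rot: [[-0.45, 0.893, -0.001], [0.893, 0.45, 0.0], [0.001, -0.001, -1.0]]
ft_force: [0.4, -0.4, 0.2]
grip_width: 0.0427
gripper_force: 35.9
jug (array([ 0.51035141, -0.28932151]), np.float64(0.057688729073824024))
```

View pics/c5.png

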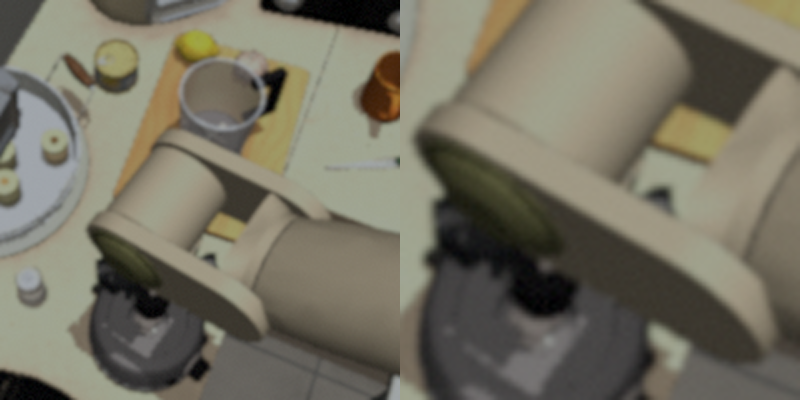

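The coupling is in the gripper above the bare spindle (right crop, about (545,290)). The jug stands where I put it.

```bash
python3 -c "
from rig import close_job;print(close_job())"
```

```text
the job is handed in; nothing more can be done
None
```

I handed in the job at about 19.5 s with the jug standing upright on the board and the coupling, whose thread was right-handed, unscrewed and held still about 9 cm above its seat; the hand-in returned no verdict.

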